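# Latch the microscope case

## Robot

A 6-joint arm with a two-finger parallel gripper is mounted at the origin on the work surface. World frame = base frame: x ahead of the robot, y to its left, z up, the work surface at z = 0. Lengths are in m, angles in degrees, forces in N, time in s.
With the tool pointing down it reaches from about 0.275 to 0.825 m from the base axis. Payload 4.9 kg.
Tool frame: the origin (TCP) lies on the centre line of the jaws, within the pads' length; the fingertips stand 8 mm ahead of it and the grasp point (between the pads) lies 11 mm behind it; z points along the fingers, y is the direction in which the jaws open and shut (so a half turn about z gives the same grasp; the last joint's range is limited). The gripper opens to 85 mm and grips with 20 to 120 N. Pads are 22 mm wide; open, the fingers measure 114 mm over their backs; the gripper's body (76 mm by 85 mm) begins 54 mm behind the grasp point. The pads swing forward as they close: fully open they stand 13 mm farther back than shut.
Start: joints at [-78.163, 18.69, -11.035, 60.275, 0, 82.311], TCP at [0.184, -0.518, 0.239] pointing down, gripper open.
Joint ranges: [-152.03, 152.03], [-55.5, 102.48], [-74.3, 77.21], [-110.64, 120.58], [-84.22, 78.4], [-180, 180]. Speed limits (degrees/s): [147.25, 147.25, 180, 180, 180, 180].

## Interface

Orientations are given as [roll, pitch, yaw] about the fixed x, y, z axes, in that order (R = Rz(yaw) Ry(pitch) Rx(roll)).
In Python, from plant import status, get_image, camera_info, ctrl gives the robot as it stands.
- The arm moves only by the shell command python3 -m jog 'ROWS'. ROWS is JSON, a list of rows, each a list of 5 numbers: the shift along the tool's x, y, z in mm, then the turn about the tool's z in degrees, then the finger opening in mm, from 0 to 85.4. In form: [[dx, dy, dz, yaw, fingers], ...]. A call has exactly 5 rows; each row shifts and turns the commanded pose from where the row before left it, along the tool's axes as they then stand; what a row does not reach is not made up. A row lasts 1/12 s, in which the tool goes at most 41.7 mm and 7.16 degrees, less where a joint would pass 70% of its speed; a pose out of reach is approached as far as the arm can. A call is refused whole if a number of a shift passes 41.7 or a number of a turn 7.16, either way. A call with a gripper value outside its range is refused whole. The fingers move at their own pace and stop on an object; the grip force is fixed at half the most. Time passes only in rows, so rows that do not move let the fingers close, or fill a call up. It gives the time, the measured TCP pose, the force and the opening at its end, in the units of the state.
- status.get_obs(): the state, without advancing time (a new reading comes with each control period).
- get_image(name): name is "scene" or "side" or "wrist"; returns the picture (480x640x3 uint8, blue, green, red); there is no depth.
- camera_info(name): a dict with "intrinsics" (3x3 intrinsics, pixels), "D" ([k1, k2, p1, p2, k3] as OpenCV has them; the pictures are not rectified), "R" (3x3) and "t" (3): a world point X has camera coordinates R X + t; the wrist camera has in their place "mount" (4x4, takes a point from camera to tool coordinates, whose origin is the TCP and whose axes are the flange's). Camera axes: x right, y down, z forward; pixel columns grow to the right and rows downward; lengths in m; the calibration is good to about 2 mm. A picture is of the moment at which its call begins: read the wrist's pose just before it. camera_info takes no time and is no camera call.
- ctrl.hand_in(): hands the job in, once; it reports no verdict.
The state is a dict: "t": time; "joint_pos": joint angles; "joint_velocities": joint speeds; "joint_torque": joint torques, N m; "tcp_pos": TCP position; "eef_rot": TCP orientation; "force": force on the tool from outside, world axes, zero at the start; "moment": the same for the moment, N m; "width": finger opening in m.
Only numpy, scipy, OpenCV 4.12 (cv2) and the standard library are available. Lean on these libraries where they do the work, as an engineer would, in place of code of your own. Each camera call takes 0.05 s, during which the arm holds its last target. There are 200 camera calls.

## Task

Two black clamshell cases stand on the lab bench with their latches undone. Fasten the wide one with the carrying handle: tip its wire loop forward so that it drops over the keeper hook, then press the lever back and down until it snaps flat past centre and stays there. Leave the latch of the narrow case without a handle open as it is.

Things in the scene. Friction and masses are not known exactly. Their poses are not given: they have to be found in the camera images.
- latch (a point): Lever pivot (middle of the hinge pin) on the wide case, which has the carrying handle and is fixed: 212 x 170 mm, flat top 100 mm above the bench, this point 24 mm above that top. Axes: x from lever towards keeper, z up, y across; the handle stands 80 mm to +y, 35 mm high.
- keeper (a point): Top middle of the outer (+x) face of the wide case's steel keeper hook, 70 mm along +x from point latch, same axes. The hook is 26 mm wide, 18 mm high, with a 5 mm lip pointing to +x at its top and 14 mm of room below it. The loop is hooked when its crossbar lies low on the +x side of the hook. A closed latch pulls hook and front case half about 5 mm to -x against a springy seal.
- bar (a point): Middle of the crossbar of the wide case's wire loop (6 mm steel, 46 mm wide, 90 mm long, hung on a pin in the lever 20 mm from its pivot). It starts standing, leaning 10 to 30 deg back (-x) on a stop, 35 to 50 mm above the raised lever's end. Pushed forward (+x) past upright it falls by itself around the lever and over the keeper, if the lever is still raised.
- lever (a joint): Angle (rad) of the wide case's lever about point latch: 0 flat, lying along -x; 1.57 upright; starts at 1.6 to 1.8, stop at 2.0. Steel plate 26 mm wide, 6 mm thick, 65 mm long from the pivot. Friction holds it where it is put; pressing it flat with the loop hooked takes only a few N (under 8) near its end; in the last 10 deg it passes centre and then holds itself down.
- other_bar (a point): Middle of the loop's crossbar on the narrow case (100 mm wide, no handle), whose latch is of the same kind and also stands open with its loop up. To be left as it is.

How it is judged:
By the outcome, as a careful person would: the job done as asked, in the order asked, and still so for the second after the job is handed in, with the robot touching nothing.
It also fails if it takes over 38 s, if anything falls off the work surface, if the arm or the gripper's body presses on something with over 40 N, if the wrist force passes 120 N, or if a joint passes its speed limit or range.

## Working session

There is one attempt and no reset: what is moved stays moved. The work goes in short steps, Python scripts to look and compute and a shell command to move; the robot and the scene stay as the last step left them, time stands still between calls to the robot, and variables do not carry over. Pictures are saved under pics/ and viewed, about 8 in all and at most 12, crops included, and the job is handed in when it is done.

```bash
mkdir -p pics; ls
python3 - <<'E'
from plant import status,get_image,camera_info
import cv2,numpy as np
o=status.get_obs();print(o['t'],o['tcp_pos'],o['eef_rot'],o['width'])
for n in('scene','side'):
    im=get_image(n);cv2.imwrite(f'pics/{n}0.png',im)
    c=camera_info(n);R=np.array(c['R']);print(n,c['intrinsics'],c['D'],(-R.T@np.array(c['t'])).round(3),R.round(3).tolist())
print(camera_info('wrist'))
E
```

```text
pics
0.0 [ 0.18372575 -0.51781968  0.23850639] [-1.79904223e+02 -1.32008511e-02  1.95248487e+01] 0.08566559422855394
scene [[571.93319092   0.         320.58756434]
 [  0.         571.93319092 233.14021028]
 [  0.           0.           1.        ]] [-0.12479404  0.          0.          0.          0.        ] [ 1.09  -0.487  0.676] [[0.632, 0.775, 0.01], [0.473, -0.377, -0.796], [-0.613, 0.508, -0.605]]
side [[583.21594211   0.         322.91307505]
 [  0.         583.21594211 237.16287938]
 [  0.           0.           1.        ]] [-0.0187321  0.         0.         0.         0.       ] [0.277 0.503 0.823] [[-0.877, -0.481, -0.01], [-0.347, 0.648, -0.678], [0.332, -0.59, -0.735]]
{'intrinsics': array([[377.68560322,   0.        , 324.53264937],
       [  0.        , 377.68560322, 237.56027956],
       [  0.        ,   0.        ,   1.        ]]), 'D': array([-0.05254299,  0.        ,  0.        ,  0.        ,  0.        ]), 'mount': array([[ 2.19955871e-04, -9.65989980e-01, -2.58579408e-01,
         6.57287837e-02],
       [ 9.99999941e-01,  2.80212227e-04, -1.96173181e-04,
         1.29646949e-03],
       [ 2.61958439e-04, -2.58579350e-01,  9.65989985e-01,
        -1.34649737e-01],
       [ 0.00000000e+00,  0.00000000e+00,  0.00000000e+00,
         1.00000000e+00]])}
```

View pics/scene0.png

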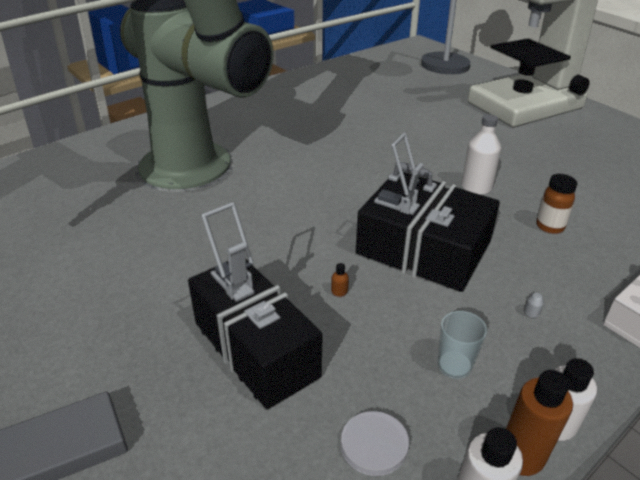

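View pics/side0.png

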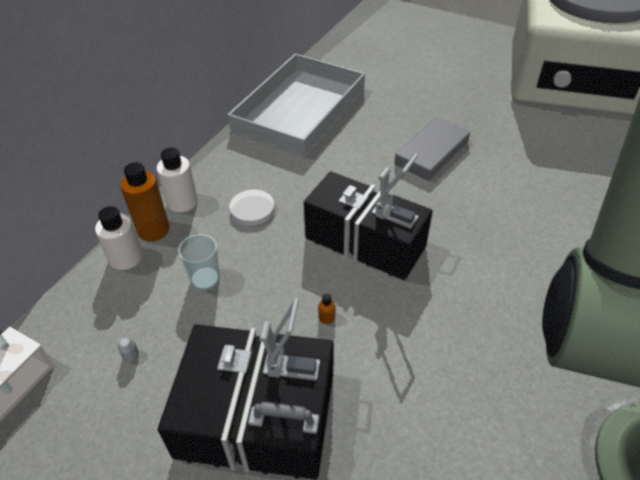

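Scene: the wide case (with handle) is at about (430,225) and the narrow one at about (255,330). Side: the wide case is at (250,400), with its latch at (290,365) and handle at (285,410). I'll take enlarged crops for accurate pixels.

Run:
```python
import cv2,numpy as np
a=cv2.imread('pics/scene0.png')[125:295,345:505];b=cv2.imread('pics/side0.png')[290:480,155:345]
a=cv2.resize(a,None,fx=2.5,fy=3.5*2.5/3.5,interpolation=3);b=cv2.resize(b,None,fx=2.1,fy=2.1,interpolation=3)
a=cv2.resize(cv2.imread('pics/scene0.png')[125:285,350:510],(400,400),interpolation=3)
b=cv2.resize(cv2.imread('pics/side0.png')[290:480,155:345],(400,400),interpolation=3)
c=np.hstack([a,b]).astype(float);c=255*(c/255)**.6
cv2.imwrite('pics/crop1.png',c)
```

```text
[ WARN:0@0.718] global loadsave.cpp:1063 imwrite_ Unsupported depth image for selected encoder is fallbacked to CV_8U.
```

View pics/crop1.png

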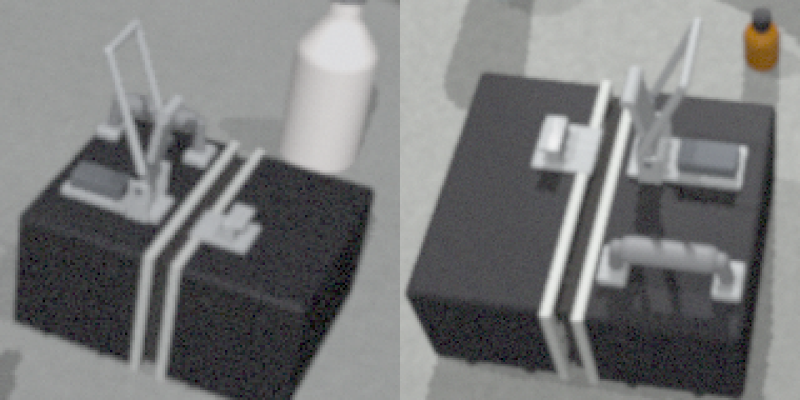

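```bash
cat > h.py <<'E'
import cv2,numpy as np
from plant import camera_info,status
from scipy.spatial.transform import Rotation as Ro
def ray(n,p,pose=None):
    c=camera_info(n);u=cv2.undistortPoints(np.array([[p]],float),np.array(c['intrinsics']),np.array(c['D']))[0,0]
    d=np.array([*u,1.])
    if n=='wrist':
        M=np.array(c['mount']);R=Ro.from_euler('xyz',pose[1],degrees=True).as_matrix()
        return R@M[:3,3]+pose[0],R@M[:3,:3]@d
    R=np.array(c['R']);return -R.T@np.array(c['t']),R.T@d
def plane(r,z): o,d=r;return o+d*(z-o[2])/d[2]
def tri(rs):
    A=0;b=0
    for o,d in rs:
        d=d/np.linalg.norm(d);P=np.eye(3)-np.outer(d,d);A=A+P;b=b+P@o
    x=np.linalg.solve(A,b);return x,[round(1e3*np.linalg.norm(np.cross(x-o,d/np.linalg.norm(d))),1) for o,d in rs]
E
python3 - <<'E'
from h import *
S=lambda x,y:ray('scene',(350+x/2.5,125+y/2.5))
D=lambda x,y:ray('side',(155+(x-400)/2.105,290+y/2.105))
np.set_printoptions(precision=4,suppress=True)
for n,p in dict(nl=(22,215),r=(372,190),br=(305,305)).items(): print('scene',n,plane(S(*p),.1))
for n,p in dict(a=(482,73),b=(775,103),c=(408,295),d=(750,330)).items(): print('side',n,plane(D(*p),.1))
print('bar',tri([S(122,36),D(695,22)]));print('barends',S and tri([S(107,50),D(697,20)]),tri([S(138,22),D(692,24)]))
print('lever',tri([S(173,100),D(634,72)]))
print('keeper',tri([S(238,210),D(552,120)]), plane(S(238,210),.118))
print('pivot?',tri([S(150,185),D(652,160)]),plane(S(150,185),.12),plane(D(652,160),.12))
print('handle',tri([S(108,100),D(612,245)]),tri([S(200,125),D(722,252)]))
print('other bar', plane(ray('scene',(222,210)),.24), plane(ray('side',(413,158)),.24),tri([ray('scene',(222,210)),ray('side',(413,158))]))
E
```

```text
scene nl [0.4987 0.0899 0.1   ]
scene r [0.6346 0.3138 0.1   ]
scene br [0.6897 0.1666 0.1   ]
side a [0.6873 0.168  0.1   ]
side b [0.4936 0.0916 0.1   ]
side c [0.6274 0.322  0.1   ]
side d [0.4314 0.2404 0.1   ]
bar (array([0.5236, 0.1432, 0.2348]), [np.float64(3.1), np.float64(3.1)])
barends (array([0.5241, 0.1343, 0.227 ]), [np.float64(0.3), np.float64(0.3)]) (array([0.5236, 0.1524, 0.2428]), [np.float64(6.4), np.float64(6.4)])
lever (array([0.5547, 0.1668, 0.1918]), [np.float64(2.3), np.float64(2.3)])
keeper (array([0.6102, 0.1867, 0.1234]), [np.float64(0.1), np.float64(0.1)]) [0.6054 0.1933 0.118 ]
pivot? (array([0.5402, 0.1751, 0.1118]), [np.float64(0.3), np.float64(0.3)]) [0.5479 0.1653 0.12  ] [0.5374 0.179  0.12  ]
handle (array([0.4945, 0.2248, 0.1396]), [np.float64(35.3), np.float64(35.3)]) (array([0.4906, 0.2334, 0.1222]), [np.float64(32.1), np.float64(32.1)])
other bar [ 0.5274 -0.1915  0.24  ] [ 0.4972 -0.1776  0.24  ] (array([ 0.5046, -0.185 ,  0.228 ]), [np.float64(5.8), np.float64(5.8)])
```

```bash
python3 -m jog '[[8,-9,-10,0,0],[20,-21,-10,0,0],[25,-26,-10,0,0],[25,-26,-10,0,0],[25,-26,0,0,0]]'; python3 -m jog '[[25,-26,0,0,0],[25,-26,0,0,0],[25,-26,0,0,0],[25,-26,0,0,0],[25,-26,0,0,0]]'; python3 -m jog '[[25,-26,0,0,0],[25,-26,0,0,0],[25,-26,0,0,0],[25,-26,0,0,0],[25,-26,0,0,0]]'; python3 -m jog '[[25,-26,0,0,0],[25,-26,0,0,0],[25,-26,0,0,0],[20,-21,0,0,0],[15,-15,0,-2,0]]'; python3 -m jog '[[0,0,0,0,0],[0,0,0,0,0],[0,0,0,0,0],[0,0,0,0,0],[0,0,0,0,0]]'
python3 - <<'E'
from h import *
from plant import get_image
o=status.get_obs();print(o['tcp_pos'],o['eef_rot'],o['force'],o['width'])
cv2.imwrite('pics/w1.png',get_image('wrist'))
E
```

```text
t: 0.52
tcp_pos: [0.2456, -0.3808, 0.2814]
eef_rot: [179.9, -0.0, 19.5]
force: [1.2, -0.8, 0.5]
width: 0.0255
t: 0.93
tcp_pos: [0.3192, -0.2154, 0.2799]
eef_rot: [180.0, -0.0, 19.5]
force: [1.0, -0.2, 0.2]
width: -0.0001
t: 1.35
tcp_pos: [0.3933, -0.0512, 0.28]
eef_rot: [180.0, -0.0, 19.5]
force: [1.4, -0.9, 0.3]
width: 0.0003
t: 1.77
tcp_pos: [0.459, 0.0936, 0.2799]
eef_rot: [-180.0, -0.0, 21.7]
force: [0.2, -0.1, 0.5]
width: -0.0002
t: 2.18
tcp_pos: [0.4587, 0.0898, 0.2795]
eef_rot: [180.0, -0.0, 21.4]
force: [0.2, 0.2, 0.3]
width: -0.0
[0.45866794 0.08980286 0.27952576] [ 1.79993595e+02 -9.10407254e-04  2.14264366e+01] [0.16183702 0.2492619  0.34054967] -1.736619913822279e-05
```

View pics/w1.png

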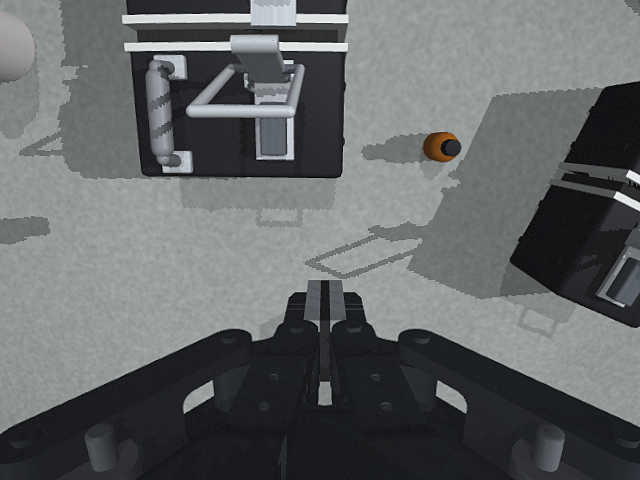

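The wrist view shows the case square to the tool. Crossbar ends are at (190,110) and (297,112), lever end edge (232..280, 40), keeper plate (273,10).

Run:
```python
from h import *
np.set_printoptions(precision=4,suppress=True)
o=status.get_obs();P=(o['tcp_pos'],o['eef_rot']);R=Ro.from_euler('xyz',P[1],degrees=True).as_matrix()
for n,p,z in [('barL',(190,110),.228),('barR',(297,112),.228),('levL',(232,40),.189),('levR',(280,40),.189),('keepplate',(273,12),.104),('base',(275,158),.104),('caseL',(143,176),.1),('caseR',(342,176),.1)]:
    X=plane(ray('wrist',p,P),z);print(n,X,'tool mm',1e3*R.T@(X-P[0]))
b=ray('scene',(398.8,139.4))
print(tri([b,ray('wrist',(243,111),P)]))
print('lev',tri([ray('scene',(419.2,165)),ray('side',(266.2,324.2)),ray('wrist',(256,41),P)]))
```

```text
barL [0.5089 0.1766 0.228 ] tool mm [ 78.3784 -62.4489  51.4814]
barR [0.5263 0.1289 0.228 ] tool mm [ 77.1007 -11.7124  51.4864]
levL [0.5504 0.1791 0.189 ] tool mm [117.9104 -49.6608  90.4841]
levR [0.5598 0.1544 0.189 ] tool mm [117.6554 -23.1994  90.4868]
keepplate [0.5912 0.1818 0.104 ] tool mm [156.8842 -37.242  175.4868]
base [0.4904 0.1438 0.104 ] tool mm [ 49.141  -38.7496 175.4826]
caseL [0.4362 0.2427 0.1   ] tool mm [  34.8514 -150.5706  179.4709]
caseR [0.4964 0.0877 0.1   ] tool mm [ 34.2565  15.6663 179.4875]
(array([0.5179, 0.1532, 0.2286]), [np.float64(0.6), np.float64(0.6)])
lev (array([0.5546, 0.1664, 0.1917]), [np.float64(2.6), np.float64(2.0), np.float64(0.6)])
```

```bash
python3 -m jog '[[8,-12,12,0,0],[8,-13,15,0,0],[9,-12,16,0,0],[8,0,12,0,0],[7,0,7,0,0]]'; python3 -m jog '[[0,0,0,0,0],[0,0,0,0,0],[10,0,0,0,0],[12,0,0,0,0],[12,0,0,0,0]]';  python3 -m jog '[[12,0,0,0,0],[12,0,0,0,0],[12,0,0,0,0],[10,0,0,0,0],[0,0,0,0,0]]'
python3 - <<'E'
from h import *
from plant import get_image
o=status.get_obs();print(o['tcp_pos'],o['eef_rot'],o['force'],o['width'])
a=get_image('scene')[125:285,350:510]
b=get_image('side')[290:480,155:345]
c=np.hstack([cv2.resize(a,(400,400),interpolation=3),cv2.resize(b,(400,400),interpolation=3)])
cv2.imwrite('pics/c2.png',(255*(c/255.)**.6).astype('uint8'))
E
```

```text
t: 2.65
tcp_pos: [0.4825, 0.1395, 0.216]
eef_rot: [-180.0, 0.1, 21.5]
force: [-0.5, -0.3, -0.5]
width: 0.0001
t: 3.07
tcp_pos: [0.5158, 0.152, 0.2185]
eef_rot: [180.0, -0.1, 21.5]
force: [1.0, -0.8, 0.9]
width: -0.0
t: 3.48
tcp_pos: [0.5597, 0.1693, 0.2181]
eef_rot: [180.0, -0.2, 21.5]
force: [-0.6, 0.6, 0.0]
width: -0.0002
[0.55973175 0.16930059 0.2181096 ] [ 1.79966612e+02 -1.65353798e-01  2.14976002e+01] [-0.58085311  0.56185182  0.01166148] -0.00017271616153327764
```

View pics/c2.png

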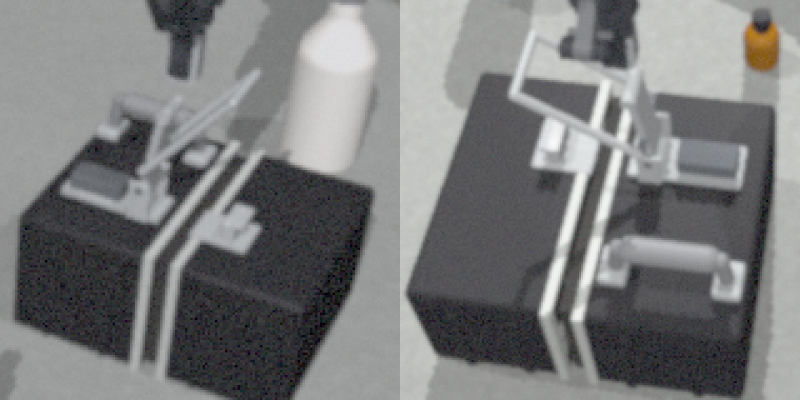

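The loop has passed upright and is falling toward the keeper, and the lever is still raised. I'll let it settle.

```bash
python3 -m jog '[[0,0,0,0,0],[0,0,0,0,0],[0,0,0,0,0],[0,0,0,0,0],[0,0,0,0,0]]';python3 -m jog '[[0,0,-5,0,0],[0,0,-5,0,0],[0,0,0,0,0],[0,0,0,0,0],[0,0,0,0,0]]'
python3 - <<'E'
from h import *
from plant import get_image
o=status.get_obs();print(o['t'],o['tcp_pos'],o['eef_rot'],o['force'])
a=get_image('scene')[145:265,370:490]
b=get_image('side')[310:410,195:295]
c=np.hstack([cv2.resize(a,(400,400),interpolation=3),cv2.resize(b,(400,400),interpolation=3)])
cv2.imwrite('pics/c3.png',(255*(c/255.)**.6).astype('uint8'))
E
```

```text
t: 4.0
tcp_pos: [0.557, 0.169, 0.2174]
eef_rot: [180.0, -0.0, 21.5]
force: [0.3, -0.6, -0.3]
width: -0.0002
t: 4.42
tcp_pos: [0.5573, 0.1691, 0.2275]
eef_rot: [180.0, -0.0, 21.5]
force: [-1.0, -0.4, 0.6]
width: -0.0002
4.4167 [0.55727107 0.16913788 0.22745019] [ 1.79994759e+02 -2.15433700e-02  2.15292577e+01] [-1.01312443 -0.42652357  0.57385415]
```

View pics/c3.png

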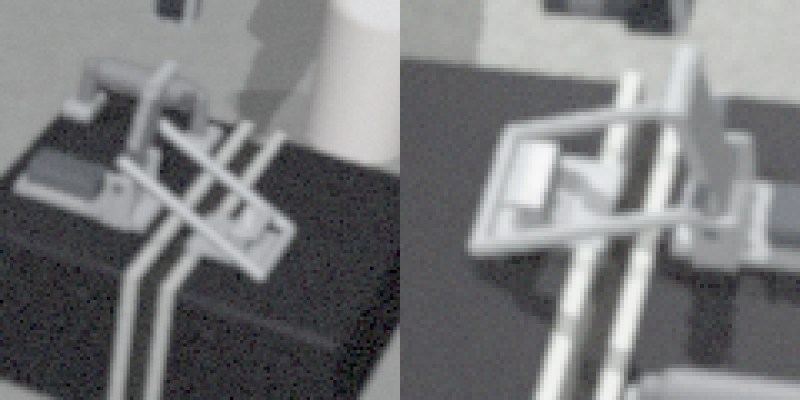

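```bash
python3 - <<'E'
from h import *
print(tri([ray('scene',(453.4,220.9)),ray('side',(217.5,356.3))]))
E
python3 -m jog '[[10,0,0,0,0],[10,0,0,0,0],[10,0,0,0,0],[0,0,10,0,0],[0,0,12,0,0]]'; python3 -m jog '[[0,0,12,0,0],[0,0,8,0,0],[0,0,4,0,0],[0,0,0,0,0],[0,0,0,0,0]]'
```

```text
(array([0.62404224, 0.19635509, 0.10189261]), [np.float64(0.3), np.float64(0.3)])
t: 4.93
tcp_pos: [0.5857, 0.1802, 0.205]
eef_rot: [180.0, -0.1, 21.5]
force: [-0.1, 0.5, -1.1]
width: 0.0003
t: 5.35
tcp_pos: [0.5849, 0.18, 0.1813]
eef_rot: [-180.0, 0.0, 21.5]
force: [-0.3, 0.5, 0.0]
width: 0.0002
```

The bar is low (z ≈ 0.102) on the +x side of the hook. Now I'll push the lever back along its arc.

```bash
python3 -m jog '[[-8,0,0,0,0],[-8,0,0,0,0],[-7,0,-1,0,0],[-7,0,-2,0,0],[-7,0,0,0,0]]'; python3 -m jog '[[-7,0,1,0,0],[-6,0,2,0,0],[-6,0,2,0,0],[-6,0,3,0,0],[-6,0,5,0,0]]'
python3 -m jog '[[-4,0,5,0,0],[-5,0,5,0,0],[-2,0,4,0,0],[-2,0,4,0,0],[0,0,0,0,0]]'
python3 - <<'E'
from h import *
from plant import get_image
o=status.get_obs();print(o['t'],o['tcp_pos'],o['eef_rot'],o['force'])
a=get_image('scene')[145:265,370:490]
b=get_image('side')[310:410,215:315]
c=np.hstack([cv2.resize(a,(400,400),interpolation=3),cv2.resize(b,(400,400),interpolation=3)])
cv2.imwrite('pics/c4.png',(255*(c/255.)**.6).astype('uint8'))
E
```

```text
t: 5.77
tcp_pos: [0.5505, 0.1664, 0.1852]
eef_rot: [180.0, -0.1, 21.5]
force: [1.5, 1.6, -0.6]
width: -0.0003
t: 6.18
tcp_pos: [0.5227, 0.1555, 0.1723]
eef_rot: [-180.0, -0.2, 21.5]
force: [1.6, 3.2, 7.8]
width: 0.0
t: 6.6
tcp_pos: [0.5083, 0.1499, 0.152]
eef_rot: [-180.0, 0.2, 21.5]
force: [1.3, -0.2, 1.1]
width: 0.0001
6.6 [0.50831013 0.14988154 0.15203786] [-1.79997115e+02  1.63458275e-01  2.15183178e+01] [ 1.30996391 -0.20488923  1.13070416]
```

View pics/c4.png

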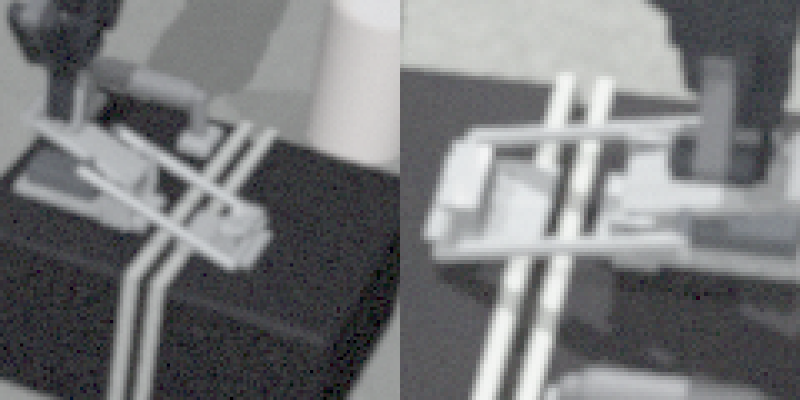

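The lever is at about 20° and the loop is engaged on the hook. I'll press the rest of the way.

```bash
python3 -m jog '[[-1,0,4,0,0],[-1,0,4,0,0],[-1,0,4,0,0],[0,0,3,0,0],[0,0,0,0,0]]'; python3 -m jog '[[0,0,2,0,0],[0,0,2,0,0],[0,0,1,0,0],[0,0,0,0,0],[0,0,0,0,0]]'
```

```text
t: 7.12
tcp_pos: [0.5061, 0.1491, 0.1372]
eef_rot: [-180.0, 0.1, 21.5]
force: [-0.0, -0.1, -0.4]
width: -0.0
t: 7.53
tcp_pos: [0.5071, 0.1493, 0.1347]
eef_rot: [180.0, -0.1, 21.5]
force: [-3.6, -0.7, 11.1]
width: -0.0003
```

```bash
python3 -m jog '[[0,0,2,0,0],[0,0,0,0,0],[0,0,0,0,0],[0,0,-4,0,0],[0,0,-8,0,0]]'; python3 -m jog '[[0,0,-20,0,0],[0,0,-30,0,0],[0,0,-30,0,0],[-20,0,-20,0,0],[-20,0,0,0,0]]';python3 -m jog '[[-30,0,0,0,0],[-20,0,0,0,0],[0,0,0,0,0],[0,0,0,0,0],[0,0,0,0,0]]'
python3 - <<'E'
from h import *
from plant import get_image
o=status.get_obs();print(o['t'],o['tcp_pos'],o['eef_rot'],o['force'])
a=get_image('scene')
b=get_image('side')[310:410,215:315]
c=np.hstack([cv2.resize(a[145:265,370:490],(400,400),interpolation=3),cv2.resize(b,(400,400),interpolation=3)])
cv2.imwrite('pics/c5.png',(255*(c/255.)**.6).astype('uint8'))
a0=cv2.imread('pics/scene0.png')
print('narrow case diff',np.abs(a[195:400,180:330].astype(int)-a0[195:400,180:330]).mean((0,1)))
E
```

```text
t: 7.95
tcp_pos: [0.5067, 0.1492, 0.1434]
eef_rot: [-180.0, 0.0, 21.5]
force: [-0.3, -0.1, -0.7]
width: -0.0
t: 8.37
tcp_pos: [0.4726, 0.135, 0.2477]
eef_rot: [179.9, -0.4, 21.5]
force: [-0.1, -0.4, -0.2]
width: -0.0002
t: 8.78
tcp_pos: [0.4242, 0.1164, 0.2437]
eef_rot: [180.0, -0.1, 21.5]
force: [-0.4, -0.5, 0.3]
width: -0.0001
8.7833 [0.42416147 0.11638819 0.24372589] [ 1.79980256e+02 -8.82898054e-02  2.15200858e+01] [-0.43796894 -0.52660133  0.32946618]
narrow case diff [3.23944715 3.33687805 3.30692683]
```

View pics/c5.png

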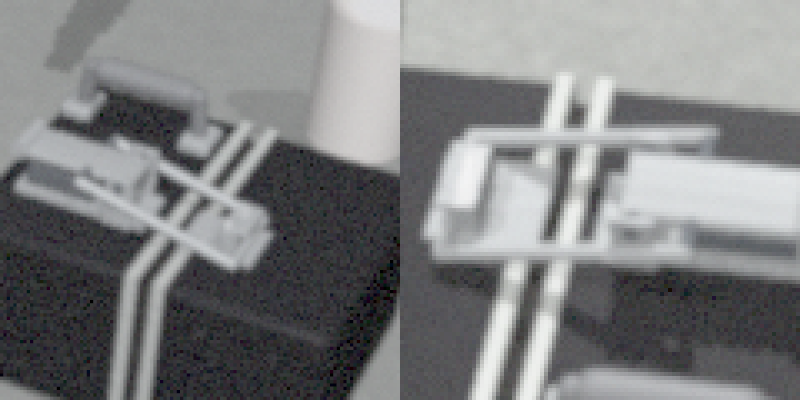

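Run:
```python
from h import *
from plant import get_image
P=lambda im,n:print(n,im.astype(int).sum(2)//3)
s=get_image('scene');d=get_image('side');s0=cv2.imread('pics/scene0.png');d0=cv2.imread('pics/side0.png')
def peaks(row):
    r=row.astype(float).mean(1);x=np.arange(len(r));w=np.clip(r-90,0,None);n,l=cv2.connectedComponents((w>0).astype('uint8')[None]);l=l[0]
    return [round((x[l==i]*w[l==i]).sum()/w[l==i].sum(),2) for i in range(1,n)]
for y in(245,255,262): print('scene',y,peaks(s0[y,395:440]),peaks(s[y,395:440]))
for y in(420,440,455): print('side',y,peaks(d0[y,215:275]),peaks(d[y,215:275]))
c=np.hstack([cv2.resize(s[165:225,370:430],(400,400),interpolation=3),cv2.resize(d[335:385,265:335],(400,286),interpolation=3)[:, :] if 0 else cv2.resize(d[330:390,262:322],(400,400),interpolation=3)])
cv2.imwrite('pics/c6.png',(255*(c/255.)**.6).astype('uint8'))
```

```text
scene 245 [np.float64(11.66), np.float64(22.79)] [np.float64(11.66), np.float64(19.95)]
scene 255 [np.float64(10.35), np.float64(21.4)] [np.float64(10.26), np.float64(18.66)]
scene 262 [np.float64(9.41), np.float64(20.27)] [np.float64(9.45), np.float64(17.71)]
side 420 [np.float64(13.35), np.float64(34.05)] [np.float64(17.17), np.float64(34.49)]
side 440 [np.float64(8.63), np.float64(23.8)] [np.float64(12.36), np.float64(23.8)]
side 455 [np.float64(13.03), np.float64(26.95)] [np.float64(16.63), np.float64(27.0)]
```

View pics/c6.png

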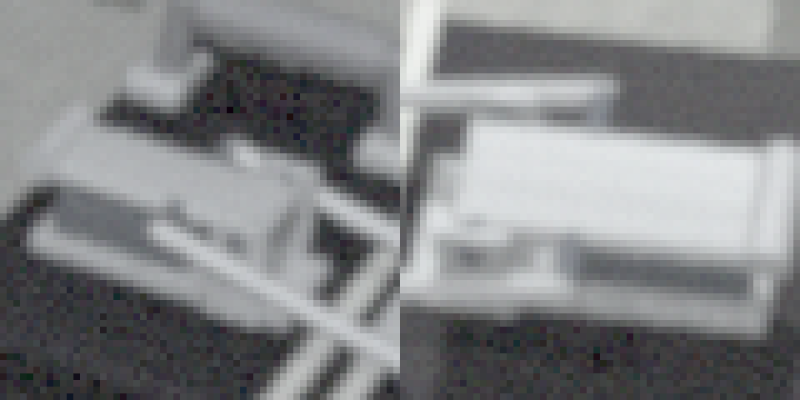

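The seal gap has shrunk (side view: 20.7 → 17.3, 15.2 → 11.4 and 13.9 → 10.4 px on three rows), so the front half is pulled in. The lever lies parallel to its base with the robot clear.

Run:
```python
from plant import ctrl
print(ctrl.hand_in())
```

```text
the job is handed in; nothing more can be done
None
```

The wide case is fastened, and I handed the job in at about 9 s of the 38 s allowed. I tipped its wire loop over the keeper hook, then pressed the lever back and down to its stop and drew the arm clear.

- **Loop:** before I pressed the lever, the crossbar lay low (z ≈ 0.102 m) on the +x side of the hook.
- **Lever:** it met its stop at 11 N, the largest force I read. With the arm away it stayed down, parallel to its base.
- **Seal:** the gap between the case halves narrowed by about 3.5 px in the side view and 2.7 px in the scene view, so the front half is pulled in.
- **Narrow case:** the arm never went near it. The image change over that area was small, a mean of about 3 grey levels. I took that as noise and shadow and did not look at it closely.

No check failed or disagreed. The last pictures were taken before hand-in, so I did not observe the second after it.

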